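Draw out the telescopic roller to its second stop and take it off the drip rack

ROBOT

A 6-joint arm with a two-finger parallel gripper is mounted at the origin on a cart in front of the work surface, level with it; the furniture and walls round the work are solid. World frame = base frame: x ahead of the robot, y to its left, z up, the work surface at z = 0. Lengths are in mm, angles in rad, forces in N, time in s.
With the tool pointing down it reaches from about 425 to 950 mm from the base axis. Payload 3.5 kg.
Tool frame: the origin (TCP) lies on the centre line of the jaws, within the pads' length; the fingertips stand 8 mm ahead of it and the grasp point (between the pads) lies 11 mm behind it; z points along the fingers, y is the line along which they close (so a half turn about z gives the same grasp; the last joint's range is limited). The gripper opens to 85 mm and grips with 20 to 120 N. Pads are 22 mm wide; open, the fingers measure 114 mm over their backs; the gripper's body (76 mm by 85 mm) begins 54 mm behind the grasp point. The pads swing forward as they close: fully open they stand 13 mm farther back than shut.
Start: joints at [1.164, 0.286, 1.577, -0, 1.279, -0.15], TCP at [171.404, 652.86, 239.325] pointing down, gripper open.
Joint ranges: [-2.77, 2.77], [-0.9, 2.22], [0.21, 2.48], [-1.53, 4.67], [0.24, 2.81], [-2.84, 2.84]. Speed limits (rad/s): [2.79, 2.79, 3.14, 3.14, 3.14, 3.14].

INTERFACE

Orientations are given as [roll, pitch, yaw] about the fixed x, y, z axes, in that order (R = Rz(yaw) Ry(pitch) Rx(roll)).
In Python, from cell import arm gives the robot as it stands. The module is installed in compiled form; this text tells all that it offers. Calls block until the motion is done:
- arm.movep(position, orientation): joint-space move of the TCP to a pose.
- arm.servo_line(position, vel=150, orientation=None, threshold=None): straight line of the TCP; orientation=None keeps the orientation; vel is the mean speed in mm/s. With threshold (N) it stops when the force on the tool has changed by that much, and returns True; else False.
- arm.set_joints(angles): joint-space move.
- arm.open_gripper() and arm.gripper_close(grasp_force=None): open the fingers fully, or close them until they stop; grasp_force is the grip in N (None keeps the last).
- arm.hold(seconds).
- arm.inverse_kinematics(position, orientation): joint angles nearest the present ones, or None.
- arm.grab_frame(name): name is "side" or "top" or "wrist"; returns a dict with "image" (480x640x3 uint8, red, green, blue), "range_z" (480x640 float32, mm along the optical axis (not along the pixel's ray), 0 where there is no reading), "K" (3x3 intrinsics, pixels), "eye" and "orientation" of the camera in the world. Camera axes: x right, y up, looking along -z (the intrinsics and any distortion apply to the point x, -y, -z); pixel columns grow to the right and rows downward; lengths in mm; the calibration is good to about 2 mm. A picture is of the moment at which its call begins.
A pose or a line that the arm cannot do raises arm.Unreachable and nothing moves.
- arm.sign_off(): hands the job in; it is judged then, once.
Readings, each from a call of its own:
- arm.read_t(): time.
- arm.read_qpos(): joint angles.
- arm.read_joint_vel(): joint speeds.
- arm.read_effort(): joint torques, N m.
- arm.read_eef_pos(): TCP position.
- arm.read_orientation(): TCP orientation.
- arm.read_contact_force(): force on the tool from outside, world axes, zero at the start.
- arm.read_wrist_torque(): the same for the moment, N m.
- arm.read_finger_gap(): finger opening in mm.
- arm.read_grasp_force(): force on a finger pad.
Only numpy, scipy, OpenCV 4.12 (cv2) and the standard library are available. Lean on these libraries where they do the work, as an engineer would, in place of code of your own. Each camera call takes 0.05 s, during which the arm holds its last target. There are 200 camera calls.

TASK

The small paint roller lies collapsed in its drip rack: press the orange button on the collar of its telescopic handle, draw the handle out past the first stop to the second (last) one, and let the button spring right out so that it locks there. Then take hold of the roller clear of the button, lift it level a good hand's breadth up out of the rack, and finish still holding it there, locked at full length. Leave the tin, the cup, the tape and the brush round it where they are.

Things in the scene. Friction and masses are not known exactly. Their poses are not given: they have to be found in the camera images.
- rack: Plywood drip rack fixed to the bench: base board 345 x 100 x 12 mm with two upright plates that carry the roller; white drip grid on the bench under the roller. Origin on the bench, under the handle's axis. +x is the way the handle is drawn out, +y the button side.
- fork (a point): On the handle's axis in the front plate of the rack: 12 mm thick, 76 mm wide, 90 mm high, with a 10 mm slot open at the top. It holds the frame's 6 mm wire between drip disc and ferrule (about 2.5 mm play), so the roller cannot follow when the handle is drawn out; lift straight up to free it.
- saddle (a point): On the handle's axis in the rear plate of the rack: 12 mm thick, 80 mm wide, 82 mm high, with a 30 mm slot open at the top in which the handle lies and slides. 280 mm from fork.
- roller: Loose mini paint roller with telescopic handle, 0.3 kg, level in the rack, axis 70 mm above the bench. Origin on the axis, in the fork; +x along the handle to its end, +y the button side, +z up. At -x 6 mm wire frame and white roller. At +x aluminium tube, 15 mm diameter, running into the handle. Drawn out, it balances about 180 mm from the origin.
- roller_center (a point): Middle of the white roller sleeve (34 mm diameter, 100 mm long, lying crosswise), 75 mm from the roller's origin.
- collar (a point): Middle of the grey collar, the front 50 mm of the sliding handle: 30 mm wide and high, flat upright sides, orange button in the middle of its +y side. Axes as roller. It lies 75 mm from the roller's origin when collapsed, 185 mm at the second stop. Fingers that close across it here press the button.
- button_face (a point): Middle of the outer face of the orange button: 16 mm diameter, standing 5 mm proud of the collar's +y side; pressed along -y.
- grip (a point): Point to hold the handle by, on its axis, 55 mm behind the collar's middle and clear of the button: square black rubber grip, 26 mm wide and high, from 25 to 255 mm behind the collar's middle. At the second stop this point is 40 mm in front of the saddle and 60 mm behind the balance point.
- handle_end (a point): Red end cap of the handle, on its axis.
- handle (a joint): How far the handle is drawn out, m: 0 collapsed and locked (start), first stop 0.055, second 0.110 (hard end 0.1115); a locked pin has 1.5 mm play each way. Button pressed: it slides with about 2 N, past the first stop too. Button let go between stops: the pin rides on the tube and snaps in at the next stop. A red ring on the tube comes out at each stop.
- button (a joint): How far the button is pressed, m: 0 fully out (pin in a stop hole: locked), 0.005 flush with the collar, 0.006 hard end. Beyond 0.0035 the handle is free; about 0.003 while the pin rides between stops. Spring: 2 N to start, 6 N at flush.
- tin_blue: Small blue lever-lid tin, 67 mm diameter, 59 mm high; origin at the centre of its underside. Leave alone.
- cup: White plastic beaker, 70 mm diameter, 77 mm high; origin at the centre of its underside. Leave alone.
- tape_blue: Roll of blue tape lying flat, 92 mm diameter, 30 mm high; origin at the centre of its underside. Leave alone.
- brush_red: Flat paint brush with red handle, 246 x 48 x 17 mm, lying flat; origin at the centre of its underside. Leave alone.

How it is judged:
By the outcome, as a careful person would: the job done as asked, in the order asked, and still so for the second after the job is handed in, while the arm keeps its last pose, push and grip.
It also fails if it takes over 51 s, if anything falls off the work surface, if the arm or the gripper's body presses on something with over 40 N, if the wrist force passes 120 N, or if a joint passes its speed limit or range.

## Working session

There is one attempt and no reset: what is moved stays moved. The work goes in short steps, each a Python script; the robot and the scene stay as the last script left them, time stands still between calls to the robot, and variables do not carry over. Pictures are saved under pics/ and viewed, at most 10 in all, crops included, and the job is handed in when it is done.

```bash
mkdir -p pics; cat > h.py <<'E'
import numpy as np, cv2
from cell import arm
from scipy.spatial.transform import Rotation as R
def grab(n,save=None):
    f=arm.grab_frame(n)
    if save: cv2.imwrite(f'pics/{save}.png',f['image'][:,:,::-1])
    return f
def rot(f):
    o=np.array(f['orientation'],float)
    return o if o.shape==(3,3) else R.from_euler('xyz',o).as_matrix()
def pts(f):
    K=f['K'];z=f['range_z'];v,u=np.mgrid[:480,:640]
    c=np.stack([(u-K[0,2])/K[0,0]*z,-(v-K[1,2])/K[1,1]*z,-z],-1)
    return c@rot(f).T+np.array(f['eye'])
E
python3 - <<'E'
from h import *
a=grab('top','top');b=grab('side','side')
for f in(a,b):
    print({k:np.round(v,3).tolist() if k!='image' and k!='range_z' else v.shape for k,v in f.items()})
cv2.imwrite('pics/both.png',np.hstack([cv2.resize(x['image'][:,:,::-1],(400,300)) for x in(a,b)]))
np.savez('s.npz',pt=pts(a),it=a['image'],ps=pts(b),is_=b['image'])
E
```

```text
{'image': (480, 640, 3), 'range_z': (480, 640), 'K': [[475.64, 0.0, 319.08], [0.0, 475.64, 241.261], [0.0, 0.0, 1.0]], 'eye': [444.527, -76.682, 1300.683], 'orientation': [0.071, -0.03, -1.557]}
{'image': (480, 640, 3), 'range_z': (480, 640), 'K': [[539.134, 0.0, 315.663], [0.0, 539.134, 233.755], [0.0, 0.0, 1.0]], 'eye': [279.777, -1477.673, 785.864], 'orientation': [1.109, -0.016, -0.178]}
```

View pics/top.png

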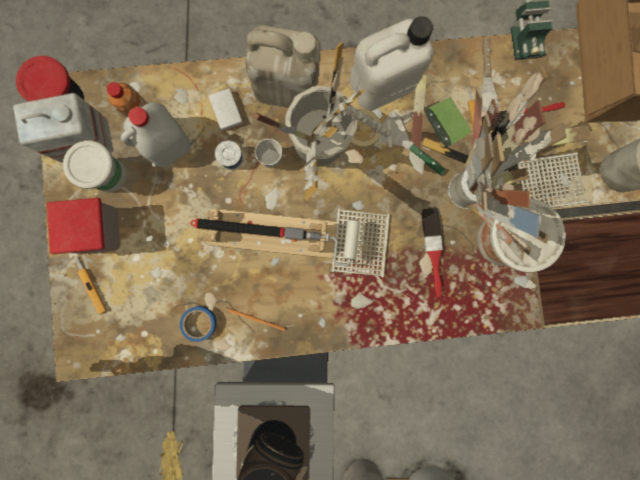

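View pics/side.png

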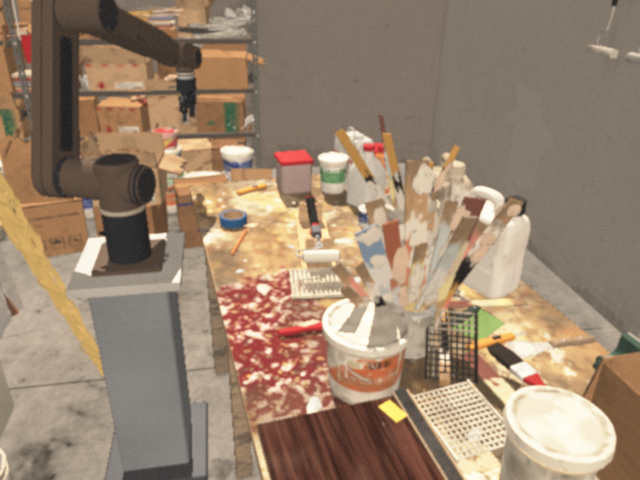

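The top view shows the handle with its red end at (194,223), the black grip up to about (283,231), the grey collar at about (297,233) and the white sleeve at (351,238). The fork is near (326,237). The side view agrees: the button faces the robot. Next I'll measure the axis.

```bash
python3 - <<'E'
from h import *
d=np.load('s.npz');P=d['pt'];im=d['it'].astype(int)
v,u=np.mgrid[:480,:640]
roi=(u>185)&(u<325)&(v>205)&(v<250)
m=roi&(P[...,2]>74)&(P[...,2]<92)
q=P[m];c=im[m];print(len(q))
dark=(c.max(1)<70)
g=q[dark];ctr=np.median(g,0)
l=cv2.fitLine(g[:,:2].astype(np.float32),cv2.DIST_HUBER,0,.01,.01).ravel()
print('dark',len(g),ctr,l,'yaw',np.arctan2(l[1],l[0]), g[:,1].min(),g[:,1].max())
red=roi&(im[...,0]>130)&(im[...,1]<80)&(im[...,2]<80)
n,lab,st,ce=cv2.connectedComponentsWithStats(red.astype(np.uint8))
for i in range(1,n): print('red',st[i],ce[i],np.median(P[lab==i],0))
s=(u>340)&(u<362)&(v>215)&(v<265)&(P[...,2]>70)&(P[...,2]<100)
print('sleeve',s.sum(),np.median(P[s],0),P[s].min(0),P[s].max(0))
o=(im[...,0]>170)&(im[...,1]>60)&(im[...,1]<150)&(im[...,2]<80)&(u>270)&(u<325)&(v>220)&(v<250)
print('orange',o.sum(),P[o][:10],np.argwhere(o)[:10])
fk=(u>300)&(u<345)&(v>205)&(v<265)&(P[...,2]>84)&(P[...,2]<96)
print('fork',fk.sum(),np.median(P[fk],0),P[fk].min(0),P[fk].max(0))
print(arm.read_orientation(),arm.read_t())
E
```

```text
1405
dark 758 [564.12715391  95.63709314  82.49319393] [9.3092710e-02 9.9565744e-01 5.6385370e+02 9.1002792e+01] yaw 1.4775686 -75.2009537761554 199.49345346772284
red [194 219   4   8  17] [195.76470588 222.41176471] [576.8507281  204.57742724  81.57444298]
red [248 222   4   2   4] [249.5  222.25] [586.3148014   76.1744949   12.06727921]
red [280 228   4   9  29] [281.55172414 231.86206897] [554.32954635 -15.76249735  81.60182108]
sleeve 527 [ 534.69461602 -195.23955398   83.08939424] [ 474.49407819 -215.3478143    70.07891387] [ 589.07040447 -169.15250851   91.7577944 ]
orange 2 [[534.49924354 -41.80815666  75.77119909]
 [534.15435444 -44.52212106  81.01441834]] [[240 292]
 [240 293]]
fork 116 [ 547.05892405 -121.09968286   87.2622174 ] [ 508.86386801 -128.90035402   84.03307623] [581.42127216 -64.62873972  95.35930399]
[-3.13947177e+00 -3.01733733e-04  2.88480557e+00] 0.1
```

```bash
python3 - <<'E'
import cv2
i=cv2.imread('pics/top.png')[195:270,180:400]
cv2.imwrite('pics/c.png',cv2.resize(i,None,fx=3.6,fy=3.6,interpolation=cv2.INTER_CUBIC))
E
```

```text
(no output)
```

View pics/c.png

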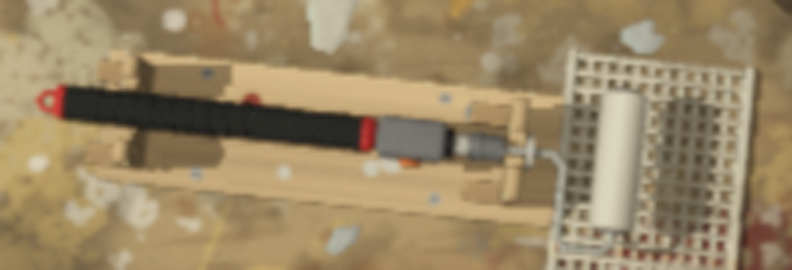

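The crop shows the orange button at crop (410,162), i.e. pixel (294,240), the collar at crop x 375–450 and the fork plate at crop x 517. The axis yaw is about 1.478. I'll move above the collar and look with the wrist camera.

```bash
python3 - <<'E'
from h import *
arm.movep([551,-45,200],[np.pi,0,1.478])
print(arm.read_eef_pos(),arm.read_orientation(),arm.read_t(),arm.read_qpos())
f=grab('wrist','w1');P=pts(f);im=f['image'].astype(int)
print(f['eye'],f['orientation'])
np.savez('w.npz',P=P,im=im)
E
```

```text
[551.12032023 -44.31571668 200.0627334 ] [ 3.14146068e+00 -1.20155127e-04  1.47911638e+00] 2.9 [-2.63821202e-01  5.42107397e-02  1.91537393e+00  1.52997129e-04
  1.17189855e+00 -1.72200667e-01]
[556.68846469  29.82611516 334.38885237] [-2.94308359e-01  5.88983382e-05 -9.04859330e-02]
```

View pics/w1.png

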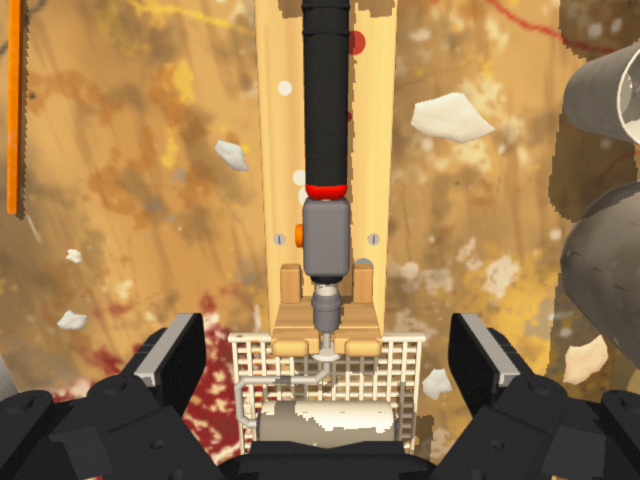

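The wrist view shows the collar centred at about (327,237), the button at (299,236), the black grip above and the fork below at about row 345. The jaws straddle it centrally.

```bash
python3 - <<'E'
from h import *
d=np.load('w.npz');P=d['P'];im=d['im']
v,u=np.mgrid[:480,:640]
def fit(m,n):
    g=P[m];l=cv2.fitLine(g[:,:2].astype(np.float32),cv2.DIST_HUBER,0,.01,.01).ravel()
    print(n,m.sum(),'yaw',np.arctan2(l[1],l[0]),'med',np.median(g,0),'min',np.percentile(g,1,0),'max',np.percentile(g,99,0));return g
roi=(u>285)&(u<365)
fit(roi&(v<180)&(P[...,2]>80)&(P[...,2]<88),'grip')
c=fit(roi&(v>200)&(v<275)&(P[...,2]>81)&(P[...,2]<90),'collar')
o=(im[...,0]>170)&(im[...,1]>60)&(im[...,1]<160)&(im[...,2]<70)&(abs(u-299)<12)&(abs(v-236)<25)
fit(o,'button')
fit((u>255)&(u<400)&(v>320)&(v<360)&(P[...,2]>86)&(P[...,2]<94),'fork')
for uv in [(280,345),(375,345)]: print(P[uv[1],uv[0]])
E
```

```text
grip 7005 yaw 1.4804047 med [557.17758192  45.4272903   82.38248655] min [543.68793369  -6.85110211  80.14668152] max [571.16121981  87.73348659  84.31955177]
collar 3213 yaw 1.4717549 med [549.40235313 -44.37280211  84.2906187 ] min [534.62020857 -68.24466991  81.29773695] max [563.88458538 -22.58951734  86.04595548]
button 153 yaw 1.4099782 med [531.82904005 -42.40959337  76.31464545] min [524.46290684 -53.8620055   11.54164996] max [534.55909726 -37.34417115  78.58559151]
fork 1046 yaw -0.086861305 med [ 555.23548684 -119.69012693   88.86155026] min [ 507.27203254 -127.80939101   86.1911981 ] max [ 578.20385971 -113.0269381    90.69152354]
[ 512.13205418 -115.04920315   87.27235607]
[ 575.4470213  -119.57058003   89.29879881]
```

```bash
python3 - <<'E'
from h import *
o=[np.pi,0,1.484];d=np.array([np.cos(1.484),np.sin(1.484),0]);c=np.array([549.3,-45.2,59])
print(arm.servo_line(c+[0,0,40],150,o,threshold=10),arm.servo_line(c,80,o,threshold=10))
print(arm.read_eef_pos(),arm.read_contact_force())
arm.gripper_close(45);arm.hold(.3)
print('gap',arm.read_finger_gap(),arm.read_grasp_force(),arm.read_contact_force(),arm.read_eef_pos(),arm.read_t())
p0=np.array(arm.read_eef_pos())
if arm.read_finger_gap()<32.5:
    s=arm.servo_line(p0+d*100,60,threshold=15);p=np.array(arm.read_eef_pos())
    print('draw',s,(p-p0)@d,p-p0,arm.read_contact_force(),arm.read_finger_gap(),arm.read_t())
    if not s:
        s=arm.servo_line(p0+d*120,12,threshold=12);p=np.array(arm.read_eef_pos())
        print('end',s,(p-p0)@d,arm.read_contact_force(),arm.read_finger_gap(),arm.read_t())
grab('wrist','w2')
E
```

```text
False False
[549.22212277 -45.17438216  58.64627704] [-0.52983627  0.06661631  0.07879502]
gap 29.355964619033838 48.37108097970486 [-0.13637182  1.5368184   4.00286711] [549.92496773 -45.32541704  59.61750394] 5.275
draw False 99.75239921493191 [8.72134824e+00 9.93704421e+01 7.62434334e-02] [ 0.80499137 -4.02686406  4.46647562] 29.355502830994578 7.0917
end True 113.97904886645088 [-0.23226989 -1.23600329  1.83860127] 29.28778115756806 8.35
```

View pics/w2.png

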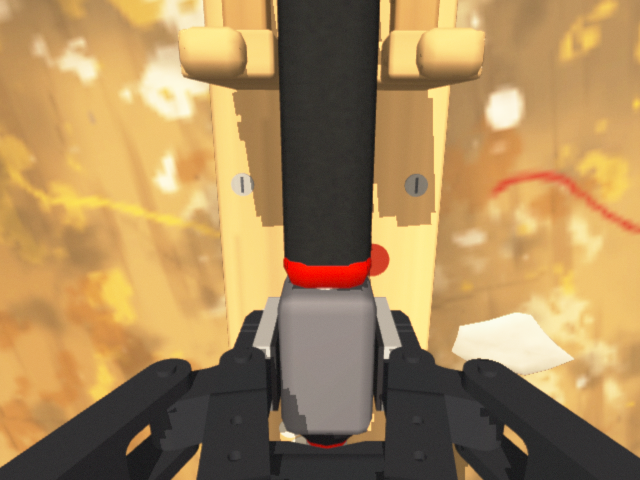

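The picture shows the collar between the pads, with the red ring just emerging at its front (325,443) and the saddle at about row 55. It's at the end stop, so I'll back off 1 mm, release and check the button.

```bash
python3 - <<'E'
from h import *
d=np.array([np.cos(1.484),np.sin(1.484),0])
p=np.array(arm.read_eef_pos())
arm.servo_line(p-d*1,10);arm.open_gripper();arm.hold(.3)
p=np.array(arm.read_eef_pos());print(p,arm.read_finger_gap())
arm.servo_line(p+[0,0,130],200)
f=grab('wrist','w3');P=pts(f);im=f['image'].astype(int);v,u=np.mgrid[:480,:640]
m=(im[...,0]>170)&(im[...,1]>60)&(im[...,1]<160)&(im[...,2]<70)&(u>260)&(u<330)&(v>150)
m&=(P[...,2]>55)
print('button',m.sum(),np.median(P[m],0),P[m].min(0),P[m].max(0),arm.read_t())
c=(u>285)&(u<365)&(v>190)&(v<290)&(P[...,2]>82)&(P[...,2]<90);print(np.percentile(P[c],[1,50,99],axis=0))
E
```

```text
[559.90483451  67.17686993  59.79194095] 85.39567911129494
button 169 [543.0165114   70.29510986  76.41912241] [540.29229317 -23.09587852  69.62399488] [564.23464283 142.46757768 322.1734721 ] 10.4083
[[546.20906667  43.20700579  82.12675799]
 [560.51380407  68.6098462   84.32459033]
 [574.4948056   97.0718164   86.01829639]]
```

View pics/w3.png

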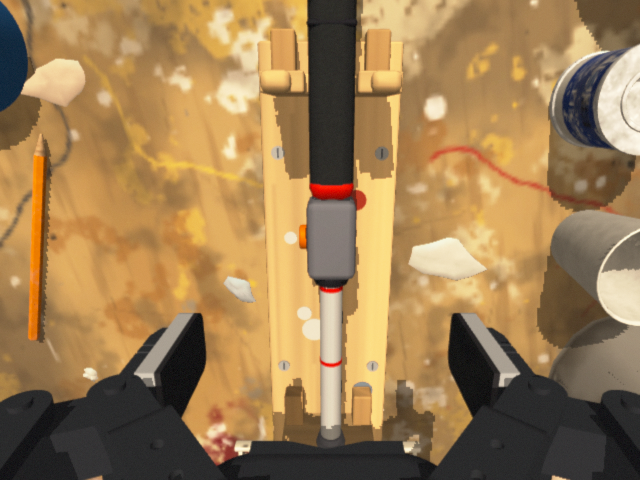

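Both red rings are out, at (331,290) and (330,363), and the button at (303,236) stands proud. Next I'll take the grip and push back gently to check the lock before lifting.

```bash
python3 - <<'E'
from h import *
o=[np.pi,0,1.484];d=np.array([np.cos(1.484),np.sin(1.484),0])
g=np.array([560.1,67.4,59])+d*56
arm.servo_line(g+[0,0,60],150,o)
print(arm.servo_line(g,80,o,threshold=10))
arm.gripper_close(80);arm.hold(.3)
p0=np.array(arm.read_eef_pos());print('gap',arm.read_finger_gap(),arm.read_grasp_force(),arm.read_contact_force(),p0)
s=arm.servo_line(p0-d*12,12,threshold=8);p=np.array(arm.read_eef_pos())
print('push',s,(p-p0)@d,arm.read_contact_force(),arm.read_t())
E
```

```text
False
gap 25.039117591104358 79.11927938461304 [0.03621253 0.51976467 4.22251713] [565.51096628 123.20262664  59.63852012]
push True -7.771289699261016 [-0.1769228   0.52319681  2.41966352] 13.675
```

It stopped after 7.8 mm, which matches the fork play (5 mm) plus pin play (3 mm), so it is locked. I'll re-centre in the fork and lift.

```bash
python3 - <<'E'
from h import *
d=np.array([np.cos(1.484),np.sin(1.484),0])
p=np.array(arm.read_eef_pos())+d*4.5
arm.servo_line(p,15)
print('lift',arm.servo_line(p+[0,0,50],50,threshold=20),arm.servo_line(p+[0,0,140],80))
arm.hold(.5)
print(arm.read_eef_pos(),arm.read_orientation(),arm.read_finger_gap(),arm.read_grasp_force(),arm.read_contact_force(),arm.read_t())
grab('side','s2');f=grab('wrist','w4')
a=grab('top');P=pts(a);v,u=np.mgrid[:480,:640]
m=(P[...,2]>175)&(P[...,2]<250)&(abs(P[...,0]-550)<70);q=P[m]
for lo in range(-230,330,40):
    k=(q[:,1]>=lo)&(q[:,1]<lo+40)
    if k.sum(): print(lo,k.sum(),np.median(q[k],0).round(1))
s=cv2.imread('pics/s2.png')[100:330,200:420];w=cv2.imread('pics/w4.png')
cv2.imwrite('pics/f.png',np.hstack([cv2.resize(s,(380,397)),cv2.resize(w,(400,397))]))
E
```

```text
lift False False
[565.14201293 119.95349184 199.59494007] [ 3.139198   -0.00412233  1.48298117] 25.087950413636044 78.72269868850708 [-0.4313898  -0.59533477 -2.75908548] 17.0167
-230 393 [ 544.1 -200.3  222.3]
-190 331 [ 524.1 -182.7  218.5]
-150 73 [ 544.4 -130.1  211.8]
-110 134 [547.9 -91.2 215.2]
-70 110 [551.7 -49.9 214.6]
-30 120 [555.4  -8.8 215.3]
10 169 [558.2  36.6 219.3]
50 242 [560.2  68.3 223. ]
90 15 [558.1  91.  221. ]
250 187 [579.1 272.9 223.2]
290 156 [581.4 305.2 222.6]
```

View pics/f.png

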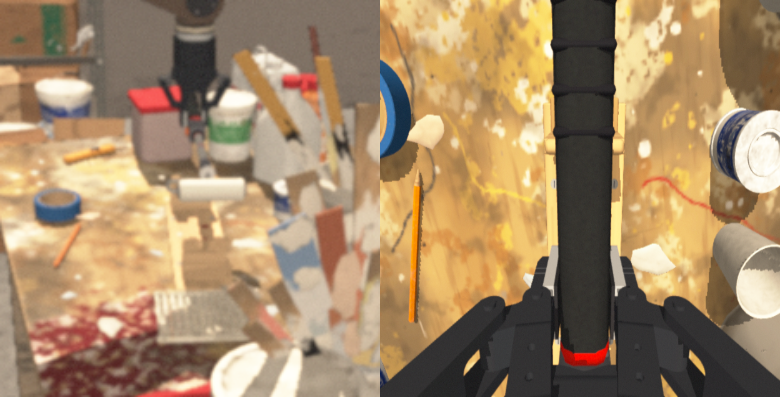

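The roller hangs level about 140 mm up. The sleeve-to-collar distance is about 260 mm, which is full length. In the picture the neighbouring things in view stand undisturbed, so I'm handing in.

```bash
python3 -c "
from cell import arm
print(arm.sign_off())"
```

```text
the job is handed in; nothing more can be done
None
```

The job is handed in: the handle is drawn out and locked at the second stop, and the arm is holding the roller level by the grip, 140 mm above where it lay in the rack, with the tin, cup, tape and brush untouched.

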